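# Release the analyser's sample hood with its two buttons

### The job

Open the sample hood of the bench analyser: press its two blue release buttons down together, one fingertip on each, and keep both down until the hood has lifted all the way on its own spring; then let go and move clear. Never push one button down alone, do not grip, lift or push the hood with the robot, and leave the vial, pot, tube rack and glove box standing where they are.

Things in the scene. Friction and masses are not known exactly. Their poses are not given: they have to be found in the camera images.
- analyser: White and grey bench analyser, fixed, 360 mm deep (its x), 300 mm wide (its y). Origin at the centre of its underside on the bench; x points from its front to its back, z up. Its flat deck is 130 mm above the bench: a 75 mm deep strip along the front (front edge 180 mm before the origin) carries the two buttons and, near its ends, the vial and pot; the hood covers the rest.
- button_left_top (a point): Centre of the top of the left release button (at the analyser's +y): a blue key 30 mm (analyser x) by 26 mm (analyser y), its top 12 mm above the deck when up, 140 mm before the analyser's origin and 28 mm to the +y side of the middle. The two are 56 mm apart centre to centre, with a 30 mm gap between. The point moves down with the button.
- button_right_top (a point): Centre of the top face of the right release button, the same key 28 mm to the analyser's -y side of its middle.
- button_left (a joint): How far the left button is pressed straight down, m: 0 up, 0.008 fully down. Spring return: 1.5 N to start it, 5 N fully down. Its catch is drawn back when it is past about 0.004.
- button_right (a joint): The same for the right button.
- hood: The hood: low grey shell, tinted window, 240 mm deep, 250 wide, 22 tall in front, 58 at the back. Origin: middle of its bottom front edge, when shut 105 mm before the analyser's origin, 134 mm above the bench, axes as the analyser's; hinged along y 240 mm behind that. Each button frees only its own catch: it rises only with both down at once. Let go too soon, and a notch stops it 14 mm up.
- hood_lip (a point): Middle of the hood's top front edge. Shut and latched: 105 mm before the analyser's origin, 153 mm above the bench, so 20 mm behind the buttons' rear edges and 11 mm above their tops. Once freed it rises slowly by its own spring and damper, in about 2 to 5 s, to a stop 184 mm above the bench (31 mm higher, hardly further back), and stays up by itself.
- vial: Small amber vial with a white cap, 26 mm diameter, 38 mm tall, loose, standing on the free deck strip near one end, about 118 mm to one side of the middle. Origin at the centre of its underside.
- pot: Small white pot with a yellow cap, 32 mm diameter, 34 mm tall, loose, standing on the free deck strip near the other end. Origin at the centre of its underside.
- tube_rack: Red rack with black-capped tubes, 64 by 150 mm, 72 mm tall, loose on the bench beside the analyser. Origin at the centre of its underside.
- glove_box: Blue-green carton of gloves, 230 by 120 mm, 72 mm tall (a glove sticks out 13 mm more), loose on the bench at the other side of the analyser. Origin at the centre of its underside.
Not all that is in view belongs to the job. What is shaped like the pot but green, pink or purple is not meant.

How it is judged (in metres and radians):
On the way, in this order (a step that is already met when the one before it is completed fails the run):
1. both release buttons are down together (value of joint each of button_left, button_right above 0.004 m), for 0.2 s.
2. the hood has lifted while both buttons are still held down (z of hood_lip in the frame of analyser above 0.178 m and value of joint each of button_left, button_right above 0.003 m), for 0.1 s.
At the end, for the whole second after the job is handed in: The hood stands lifted (its front edge at least 26 of its 31 mm up), both buttons are back up (less than 1.5 mm down), the vial and pot stand upright within 15 mm and the tube rack and glove box within 20 mm of where they were (z of hood_lip in the frame of analyser above 0.179 m and value of joint each of button_left, button_right below 0.0015 m and distance of each of vial, pot from where it was at the start of the episode below 0.015 m and angle between each of vial, pot's own z axis and vertical below 0.2 rad and distance of each of tube_rack, glove_box from where it was at the start of the episode below 0.02 m); the robot touches nothing.
It fails at once if one button is pushed down alone (one over 5 mm down while the other is less than 1.5 mm down) ((value of joint button_left above 0.005 m and value of joint button_right below 0.0015 m) or (value of joint button_right above 0.005 m and value of joint button_left below 0.0015 m)).
It fails at once if the robot grips, lifts or pushes the hood (over 3 N on it) (contact force between any of the fingers, the arm and hood above 3 N).
It fails at once if the vial or the pot is knocked, carried or lifted (over 15 mm) (distance of any of vial, pot from where it was at the start of the episode above 0.015 m).
It fails at once if the tube rack or the glove box is shifted or lifted (over 20 mm) (distance of any of tube_rack, glove_box from where it was at the start of the episode above 0.02 m).
It also fails if it takes over 35 s, if anything falls off the work surface, if the arm or the gripper's body presses on something with over 40 N, if the wrist force passes 120 N, or if a joint passes its speed limit or range.

### The arm

A 6-joint arm with a two-finger parallel gripper is mounted at the origin on the work surface. World frame = base frame: x ahead of the robot, y to its left, z up, the work surface at z = 0. Lengths are in mm, angles in rad, forces in N, time in s.
With the tool pointing down it reaches from about 275 to 750 mm from the base axis. Payload 10.2 kg.
Tool frame: the origin (TCP) lies midway between the tips of the shut fingers; the grasp point (between the pads) lies grasp_offset behind it (grasp_offset is the distance from the TCP to the grasp point, in mm); x points along the fingers, z is the direction in which the jaws open and shut, and the axes are right-handed (so a half turn about x gives the same grasp; the last joint's range is limited). The gripper opens to 85 mm and grips with 20 to 120 N. Pads are 22 mm wide; open, the fingers measure 114 mm over their backs; the gripper's body (76 mm by 85 mm) begins 54 mm behind the grasp point. The pads swing forward as they close: fully open they stand 13 mm farther back than shut.
Start: joints at [-1.328, 0.313, 1.498, -0, 1.331, -0.223], TCP at [235.786, -469.08, 231.294] pointing down, gripper open.
Joint ranges: [-2.94, 2.94], [-0.97, 2.17], [0.19, 2.56], [-1.23, 4.37], [0.02, 3.11], [-2.88, 2.88]. Speed limits (rad/s): [2.39, 2.39, 3.01, 3.14, 3.14, 3.14].

### API

Orientations are given as a unit quaternion [w, x, y, z].
In Python, from rig import sense, capture, calibration, finish_job, grasp_offset gives the robot as it stands.
- The arm moves only by the shell command python3 -m jog 'ROWS' [FORCE]. ROWS is JSON, a list of rows, each an object with "linear": the shift along the tool's x, y, z scaled (see below), a list of three; "rotation": the turn, a rotation vector about the tool's x, y, z scaled (see below), a list of three; "grip": the finger opening in mm, from 0 to 85.4. A call has 1 to 20 rows; each row is the pose to reach, as a shift and turn from the pose measured when the call began, along the tool's axes at that moment; what a row does not reach only later rows make up. The controller multiplies each number of a shift by 0.3 m and each number of a turn by 0.5 rad. A row lasts 1/12 s, in which the tool goes at most 41.7 mm and 7.16 degrees, less where a joint would pass 70% of its speed; a pose out of reach is approached as far as the arm can. A call with a number of a shift or a turn outside -1 to 1 is refused whole. A call with a gripper value outside its range is refused whole. The fingers move at their own pace and stop on an object; FORCE is the grip in N (left out, the last holds). Time passes only in rows, so rows that repeat a pose let the fingers close. It gives the time, the measured TCP pose, the force and the opening at its end, in the units of the state.
- sense(): the state, without advancing time (a new reading comes with each control period).
- capture(name): name is "scene" or "top" or "wrist"; returns (picture, depth): 420x560x3 uint8, red, green, blue; 420x560 float32, mm along the optical axis (not along the pixel's ray), 0 where there is no reading.
- calibration(name): a dict with "intrinsics" (3x3 intrinsics, pixels), "world_from_camera" (4x4, takes a point from camera to world coordinates). Camera axes: x right, y up, looking along -z (the intrinsics and any distortion apply to the point x, -y, -z); pixel columns grow to the right and rows downward; lengths in mm; the calibration is good to about 2 mm. A picture is of the moment at which its call begins: read the wrist's pose just before it. calibration takes no time and is no camera call; for the wrist camera it gives the pose at the moment of the call.
- finish_job(): hands the job in, once; it reports no verdict.
The state is a dict: "time_s": time; "joints": joint angles; "dq": joint speeds; "tau": joint torques, N m; "eef_pos": TCP position; "ee_rot": TCP orientation; "force": force on the tool from outside, world axes, zero at the start; "wrist_torque": the same for the moment, N m; "grip_width": opening from 0.0 (shut) to 1.0 (fully open).
Only numpy, scipy, OpenCV 4.12 (cv2) and the standard library are available. Lean on these libraries where they do the work, as an engineer would, in place of code of your own. Each camera call takes 0.05 s, during which the arm holds its last target.

## Working session

There is one attempt and no reset: what is moved stays moved. The work goes in short steps, Python scripts to look and compute and a shell command to move; the robot and the scene stay as the last step left them, time stands still between calls to the robot, and variables do not carry over. Pictures are saved under pics/ and viewed, and the job is handed in when it is done.

```bash
ls; mkdir -p pics; python3 - <<'E'
from rig import *
import cv2,numpy as np
print(sense()); print(grasp_offset)
for n in ["scene","top"]:
    p,d=capture(n); cv2.imwrite(f"pics/{n}0.png",p[:,:,::-1]); np.save(f"pics/{n}0.npy",d)
    c=calibration(n); print(n,c)
E
```

```text
pics
{'time_s': 0.0, 'joints': array([-1.32835798e+00,  3.13435284e-01,  1.49846656e+00,  7.78879622e-06,
        1.33101762e+00, -2.23395831e-01]), 'dq': array([-0.00119685,  0.00127242, -0.00093564,  0.00065378,  0.00102817,
        0.0011514 ]), 'tau': array([ 1.80230585e-03, -4.12266827e+01, -2.59744728e+01, -2.25510678e-05,
        4.22106401e-03,  2.78322773e-06]), 'eef_pos': array([ 235.73909986, -468.79208337,  230.73151913]), 'ee_rot': array([ 0.60157357,  0.37142112,  0.60223952, -0.37076024]), 'force': array([ 0.69436312, -0.15759731,  0.21949701]), 'wrist_torque': array([ 0.04487143, -0.00453964, -0.02340634]), 'grip_width': 0.9956727754857786}
18.700000000000003
scene {'intrinsics': array([[495.61459522,   0.        , 276.88474952],
       [  0.        , 495.61459522, 205.0475155 ],
       [  0.        ,   0.        ,   1.        ]]), 'world_from_camera': array([[-6.55784052e-01, -4.47768469e-01,  6.07824543e-01,
         1.05959255e+03],
       [ 7.54868500e-01, -3.77189160e-01,  5.36564893e-01,
         5.64963646e+02],
       [-1.09920121e-02,  8.10698301e-01,  5.85360949e-01,
         6.98397074e+02],
       [ 0.00000000e+00,  0.00000000e+00,  0.00000000e+00,
         1.00000000e+00]])}
top {'intrinsics': array([[386.86188112,   0.        , 281.83998049],
       [  0.        , 386.86188112, 216.63039779],
       [  0.        ,   0.        ,   1.        ]]), 'world_from_camera': array([[ 2.35434237e-02,  9.85028268e-01, -1.70777689e-01,
         3.16926863e+02],
       [-9.99295465e-01,  2.81817237e-02,  2.47863635e-02,
         4.22136201e+01],
       [ 2.92280783e-02,  1.70073814e-01,  9.84997775e-01,
         1.02833720e+03],
       [ 0.00000000e+00,  0.00000000e+00,  0.00000000e+00,
         1.00000000e+00]])}
```

View pics/scene0.png

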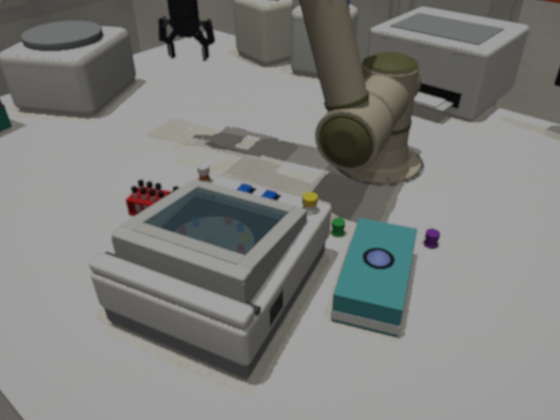

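View pics/top0.png

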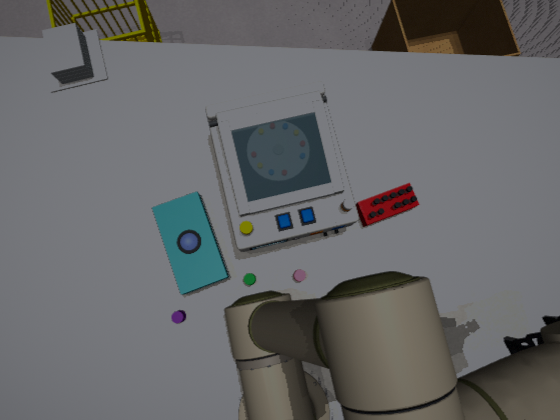

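The top view shows the blue buttons at about (285,221), which is left (+y), and (308,215), which is right. The yellow pot is at (246,228), the vial at (347,206), the rack at (388,204) and the glove box at (190,243). The green, pink and purple pots are distractors. I'll measure the buttons next.

```bash
cat > h.py <<'E'
import numpy as np,cv2
from rig import *
def w(n,u,v,z,c=None):
    c=c or calibration(n);K=c["intrinsics"];T=c["world_from_camera"]
    p=np.array([(u-K[0,2])/K[0,0]*z,-(v-K[1,2])/K[1,1]*z,-z,1]);return (T@p)[:3]
def blobs(n,p,d,lo=(105,150,60),hi=(128,255,255),amin=20,c=None):
    h=cv2.cvtColor(p,cv2.COLOR_RGB2HSV);m=cv2.inRange(h,lo,hi)
    N,L,S,C=cv2.connectedComponentsWithStats(m)
    for i in range(1,N):
        if S[i,4]>=amin:
            z=np.median(d[(L==i)&(d>0)]); print(n,S[i],C[i].round(1),z,w(n,*C[i],z,c).round(1))
E
python3 - <<'E'
from h import *
for n in ["top","scene"]:
    p=cv2.imread(f"pics/{n}0.png")[:,:,::-1].copy();d=np.load(f"pics/{n}0.npy");blobs(n,p,d)
    if n=="top":
        cv2.imwrite("pics/crop.png",cv2.resize(p[80:300,140:430,::-1],None,fx=2.7,fy=2.7,interpolation=cv2.INTER_CUBIC))
        for u,v in [(246,228),(347,206),(265,225),(297,228),(330,215)]: print(u,v,d[v,u],w(n,u,v,d[v,u]).round(1))
E
```

```text
top [301 209  13  13  92] [307.  214.1] 902.6238 [478.2 -38.7 142. ]
top [278 214  13  14  96] [283.8 219.8] 899.1028 [463.3  15.1 141.6]
246 228 872.5891 [438.8 100.6 162.1]
347 206 882.77814 [ 495.1 -127.6  167.3]
265 225 907.629 [451.7  58.6 129.8]
297 228 909.08386 [446.7 -16.7 129.4]
330 215 917.87933 [480.2 -94.6 128.2]
scene [239 185  13   7  62] [245.3 187.9] 1002.827 [476.5 -34.5 140.2]
scene [263 191  14   7  66] [269.8 194.2] 983.56714 [461.4  18.5 140.2]
```

View pics/crop.png

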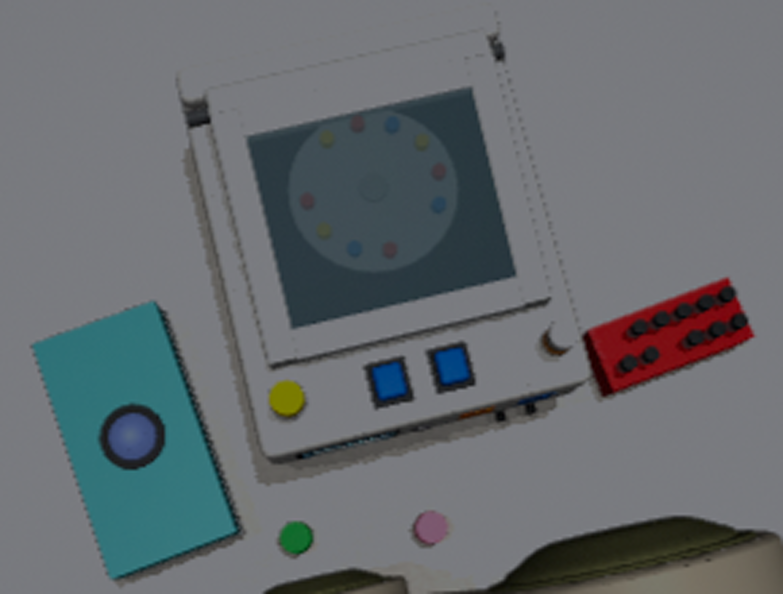

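The buttons measure 55.8 mm apart at z≈142, both matching the description. The analyser is yawed about 15.6° and the button midpoint is near (470,-10). Now I'll work out the move.

```bash
cat >> h.py <<'E'
from scipy.spatial.transform import Rotation as R
def plan(target,t,sgn=1):
    s=sense();q=s["ee_rot"];Rc=R.from_quat([q[1],q[2],q[3],q[0]])
    z=sgn*np.array([-np.sin(t),np.cos(t),0]);x=np.array([0,0,-1.]);y=np.cross(z,x)
    Rt=R.from_matrix(np.c_[x,y,z])
    lin=Rc.inv().apply(np.array(target)-s["eef_pos"])/300
    rot=(Rc.inv()*Rt).as_rotvec()/0.5
    print("pos",s["eef_pos"].round(1),"lin",lin.round(3),"rot",rot.round(3),"q",s["joints"].round(2),"grip",round(s["grip_width"],3),"F",s["force"].round(2),"t",round(s["time_s"],2))
    return Rc
E
python3 - <<'E'
from h import *
for g in (1,-1): Rc=plan([468,-10,231],np.radians(15.6),g)
print(Rc.as_matrix().round(3))
E
```

```text
pos [ 235.7 -468.9  230.8] lin [ 1.000e-03  1.379e+00 -1.019e+00] rot [-5.896e+00  0.000e+00 -3.000e-03] q [-1.33  0.31  1.5  -0.    1.33 -0.22] grip 1.002 F [ 0.19 -0.52 -0.46] t 0.1
pos [ 235.7 -468.9  230.8] lin [ 1.000e-03  1.379e+00 -1.019e+00] rot [ 0.387 -0.002 -0.   ] q [-1.33  0.31  1.5  -0.    1.33 -0.22] grip 1.002 F [ 0.19 -0.52 -0.46] t 0.1
[[-0.     0.893  0.449]
 [ 0.001  0.449 -0.893]
 [-1.     0.    -0.001]]
```

```bash
python3 -m jog '[{"linear":[0,0.2,-0.15],"rotation":[0.2,0,0],"grip":42},{"linear":[0,0.4,-0.3],"rotation":[0.387,0,0],"grip":42},{"linear":[0,0.69,-0.51],"rotation":[0.387,0,0],"grip":42},{"linear":[0,0.69,-0.51],"rotation":[0.387,0,0],"grip":42},{"linear":[0,0.69,-0.51],"rotation":[0.387,0,0],"grip":42},{"linear":[0,0.69,-0.51],"rotation":[0.387,0,0],"grip":42},{"linear":[0,0.69,-0.51],"rotation":[0.387,0,0],"grip":42},{"linear":[0,0.69,-0.51],"rotation":[0.387,0,0],"grip":42},{"linear":[0,0.69,-0.51],"rotation":[0.387,0,0],"grip":42},{"linear":[0,0.69,-0.51],"rotation":[0.387,0,0],"grip":42}]'
python3 -c "
from h import *
plan([468,-10,231],np.radians(15.6),-1)"
```

```text
time_s: 0.93
eef_pos: [351.5, -240.3, 230.9]
ee_rot: [0.563, 0.428, 0.563, -0.428]
force: [0.0, -0.7, -0.2]
grip_width: 0.49
pos [ 351.5 -240.3  230.9] lin [ 0.     0.58  -0.636] rot [-0.002 -0.002  0.001] q [-0.88  0.09  1.77  0.    1.28  0.42] grip 0.49 F [ 0.02 -0.69 -0.23] t 0.93
```

```bash
python3 -m jog '[{"linear":[0,0.3,-0.33],"rotation":[0,0,0],"grip":42},{"linear":[0,0.58,-0.636],"rotation":[0,0,0],"grip":42},{"linear":[0,0.58,-0.636],"rotation":[0,0,0],"grip":42},{"linear":[0,0.58,-0.636],"rotation":[0,0,0],"grip":42},{"linear":[0,0.58,-0.636],"rotation":[0,0,0],"grip":42},{"linear":[0,0.58,-0.636],"rotation":[0,0,0],"grip":42},{"linear":[0,0.58,-0.636],"rotation":[0,0,0],"grip":42},{"linear":[0,0.58,-0.636],"rotation":[0,0,0],"grip":42},{"linear":[0,0.58,-0.636],"rotation":[0,0,0],"grip":42},{"linear":[0,0.58,-0.636],"rotation":[0,0,0],"grip":42},{"linear":[0,0.58,-0.636],"rotation":[0,0,0],"grip":42}]'
python3 - <<'E'
from h import *
plan([468,-10,231],np.radians(15.6),-1)
c=calibration("wrist");p,d=capture("wrist");cv2.imwrite("pics/w1.png",p[:,:,::-1]);np.save("pics/w1.npy",d)
print(c);blobs("wrist",p,d,amin=100,c=c)
for n in ("scene","top"):
    p,d=capture(n);cv2.imwrite(f"pics/{n}1.png",p[:,:,::-1]);blobs(n,p,d)
E
```

```text
time_s: 1.85
eef_pos: [467.8, -11.5, 231.0]
ee_rot: [0.562, 0.429, 0.563, -0.429]
force: [-0.4, -0.1, 0.2]
grip_width: 0.494
pos [467.8 -11.5 231. ] lin [ 0.     0.002 -0.005] rot [-0.008 -0.002  0.001] q [-0.28  0.19  1.66  0.    1.29  1.03] grip 0.494 F [-0.37 -0.06  0.23] t 1.85
{'intrinsics': array([[303.73070105,   0.        , 275.57079553],
       [  0.        , 303.73070105, 210.75782852],
       [  0.        ,   0.        ,   1.        ]]), 'world_from_camera': array([[ 2.65151900e-01,  9.26371210e-01,  2.67452523e-01,
         5.35279285e+02],
       [-9.64206056e-01,  2.55055830e-01,  7.24789923e-02,
         7.26948577e+00],
       [-1.07287353e-03, -2.77097285e-01,  9.60841269e-01,
         3.72371459e+02],
       [ 0.00000000e+00,  0.00000000e+00,  0.00000000e+00,
         1.00000000e+00]])}
wrist [ 226  193   32   38 1159] [241.7 211.1] 241.75134 [463.2  15.7 140.2]
wrist [ 295  193   33   38 1167] [310.9 211.1] 241.78107 [477.8 -37.4 140.1]
scene [336   0  13   8  91] [341.9   3.4] 1709.877 [-438.4 -445.4  258.9]
scene [239 185  13   7  58] [245.2 187.9] 1002.7777 [476.5 -34.6 140.3]
scene [263 191  14   8  65] [269.8 194.3] 982.7406 [461.9  19.  140.6]
top [305 217   9   4  23] [309.6 218.7] 901.1186 [467.5 -44.8 141.8]
```

View pics/w1.png

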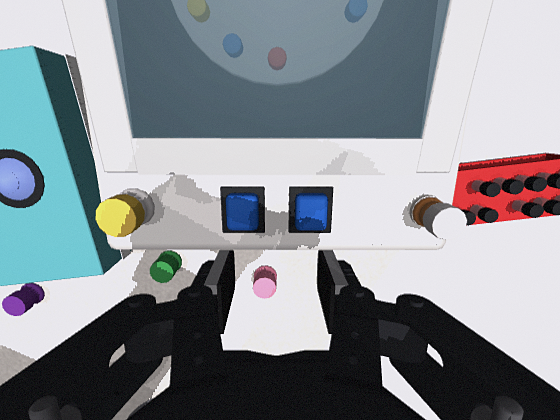

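View pics/scene1.png

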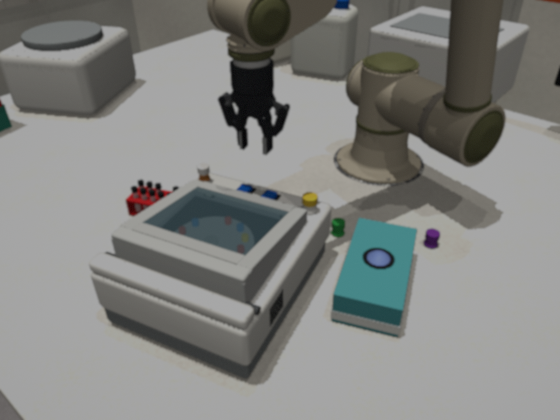

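The wrist view shows the buttons at (242,211) and (311,211), centred laterally between the fingertips (about column 275). The midpoint is (470.5,-10.9,140) with 55 mm spacing, which agrees with the other cameras. The TCP sits about 3 mm forward of button centre, giving extra clearance from the hood. I'll descend and open slightly to 46.

```bash
python3 -m jog '[{"linear":[0.1,0,0],"rotation":[0,0,0],"grip":46},{"linear":[0.2,0,0],"rotation":[0,0,0],"grip":46},{"linear":[0.25,0,0],"rotation":[0,0,0],"grip":46},{"linear":[0.25,0,0],"rotation":[0,0,0],"grip":46},{"linear":[0.25,0,0],"rotation":[0,0,0],"grip":46},{"linear":[0.25,0,0],"rotation":[0,0,0],"grip":46}]'
python3 - <<'E'
from h import *
plan([467,-11.3,146],np.radians(15.5),-1)
c=calibration("wrist");p,d=capture("wrist");cv2.imwrite("pics/w2.png",p[:,:,::-1]);np.save("pics/w2.npy",d)
blobs("wrist",p,d,amin=100,c=c)
for u in range(200,356,8): print(u,[int(x) for x in d[225:300:8,u]])
E
```

```text
time_s: 2.5
eef_pos: [468.6, -11.1, 157.5]
ee_rot: [0.563, 0.429, 0.562, -0.428]
force: [-0.1, 0.6, 1.8]
grip_width: 0.542
pos [468.6 -11.1 157.5] lin [ 0.038 -0.005 -0.001] rot [-0.003  0.    -0.003] q [-0.27  0.27  1.77  0.    1.11  1.03] grip 0.542 F [-0.14  0.59  1.76] t 2.5
wrist [ 205  222   47   52 1825] [230.9 243.5] 170.41815 [466.8  14.8 140.1]
wrist [ 302  222   48   52 1789] [323. 243.] 170.43939 [480.8 -35.  140. ]
200 [177, 178, 180, 183, 185, 138, 133, 117, 110, 106]
208 [172, 169, 168, 170, 172, 130, 125, 117, 114, 114]
216 [170, 169, 169, 171, 139, 131, 124, 118, 115, 117]
224 [169, 167, 169, 170, 140, 0, 135, 135, 135, 136]
232 [171, 167, 167, 171, 172, 172, 175, 189, 190, 339]
240 [171, 169, 168, 169, 171, 174, 175, 188, 192, 338]
248 [172, 170, 170, 172, 173, 174, 186, 189, 191, 340]
256 [177, 178, 179, 180, 183, 184, 186, 189, 191, 337]
264 [178, 179, 181, 183, 185, 187, 188, 189, 191, 333]
272 [180, 181, 181, 184, 185, 186, 188, 189, 191, 339]
280 [178, 180, 181, 184, 184, 186, 187, 189, 190, 338]
288 [179, 181, 182, 183, 185, 186, 187, 190, 191, 339]
296 [0, 177, 180, 181, 181, 183, 185, 189, 191, 339]
304 [177, 170, 172, 173, 174, 176, 186, 188, 190, 340]
312 [170, 168, 170, 170, 172, 172, 175, 189, 191, 339]
320 [170, 167, 169, 170, 171, 173, 176, 0, 191, 339]
328 [170, 168, 168, 170, 139, 133, 133, 132, 132, 133]
336 [169, 167, 169, 169, 137, 130, 123, 117, 115, 116]
344 [172, 168, 169, 171, 171, 139, 123, 118, 114, 114]
352 [177, 178, 179, 181, 183, 140, 132, 125, 110, 105]
```

View pics/w2.png

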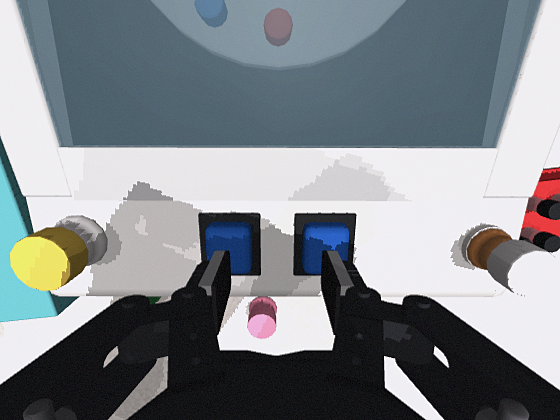

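```bash
python3 - <<'E'
from h import *
d=np.load("pics/w2.npy");c=calibration("wrist")
t=np.radians(15.5);o=np.array([470.2,-10.5]);A=np.array([[np.cos(t),np.sin(t)],[-np.sin(t),np.cos(t)]])
s=sense();print("tcp",A@(s["eef_pos"][:2]-o))
for v in (254,258,262,266):
  for u in list(range(204,232,3))+list(range(322,352,3)):
    if 90<d[v,u]<150:
        P=w("wrist",u,v,d[v,u],c);print(v,u,int(d[v,u]),(A@(P[:2]-o)).round(1),P[2].round(1))
E
```

```text
tcp [-1.67925485 -0.16562364]
254 213 142 [ 9.4 29.6] 167.6
254 216 143 [ 9.1 28.3] 166.9
254 219 143 [ 9.2 26.9] 167.1
254 222 142 [ 9.5 25.4] 167.8
254 225 142 [ 9.4 24. ] 167.6
254 228 147 [ 7.3 23.4] 162.9
254 322 149 [  6.3 -22.6] 160.9
254 328 142 [  9.5 -24.3] 168.1
254 331 142 [  9.3 -25.8] 167.5
254 334 143 [  9.1 -27.3] 167.1
254 337 142 [  9.3 -28.6] 167.6
258 213 138 [ 9.1 28.9] 171.5
258 216 138 [ 9.1 27.5] 171.3
258 219 138 [ 9.3 26. ] 171.9
258 222 138 [ 9.4 24.6] 172.1
258 225 137 [ 9.6 23.2] 172.4
258 228 146 [ 5.8 23.2] 164.2
258 322 149 [  4.7 -22.5] 162.1
258 325 140 [  8.3 -22.6] 169.8
258 328 138 [  9.4 -23.6] 172.1
258 331 139 [  8.9 -25.2] 171.1
258 334 137 [  9.5 -26.3] 172.4
258 337 138 [  9.4 -27.7] 172.1
258 340 138 [  9.2 -29.1] 171.9
262 204 144 [ 5.  34.3] 167.0
262 207 144 [ 5.1 32.8] 167.2
262 210 134 [ 9.4 29.2] 176.2
262 213 132 [10.  27.6] 177.4
262 216 134 [ 9.1 26.7] 175.6
262 219 133 [ 9.7 25.1] 176.8
262 222 133 [ 9.8 23.8] 177.1
262 225 138 [ 7.5 23.3] 172.3
262 228 147 [ 3.5 23.4] 163.9
262 325 141 [  6.  -22.8] 169.3
262 328 135 [  8.9 -23.1] 175.3
262 331 134 [  9.4 -24.2] 176.3
262 334 133 [  9.5 -25.5] 176.7
262 337 134 [  9.3 -26.9] 176.2
262 340 133 [  9.5 -28.1] 176.7
262 343 142 [  5.6 -31.4] 168.5
262 346 143 [  5.4 -32.9] 168.0
262 349 143 [  5.4 -34.3] 168.1
266 204 138 [ 5.6 33. ] 172.3
266 207 129 [ 9.7 29.6] 180.7
266 210 129 [ 9.6 28.3] 180.6
266 213 130 [ 9.2 27.2] 179.7
266 216 129 [ 9.7 25.7] 180.7
266 219 130 [ 9.1 24.7] 179.6
266 222 130 [ 9.4 23.3] 180.1
266 225 137 [ 6.2 23.2] 173.6
266 228 145 [ 2.5 23.1] 166.1
266 325 141 [  4.6 -22.7] 170.5
266 328 132 [  8.5 -22.6] 178.4
266 331 130 [  9.1 -23.6] 179.7
266 334 130 [  9.3 -24.8] 180.1
266 337 129 [  9.7 -25.9] 181.0
266 340 131 [  8.8 -27.7] 179.0
266 343 131 [  8.9 -28.9] 179.3
266 346 138 [  5.6 -31.9] 172.7
266 349 138 [  5.6 -33.3] 172.7
```

The fingertips are symmetric at ±23 to ±30 mm across, well within the buttons' 15–41 mm span. They sit about 5 mm above TCP height, so I expect contact at TCP z≈137. I'll approach to 142 first.

```bash
python3 -m jog '[{"linear":[0.03,-0.005,0],"rotation":[0,0,0],"grip":46},{"linear":[0.05,-0.005,0],"rotation":[0,0,0],"grip":46},{"linear":[0.05,-0.005,0],"rotation":[0,0,0],"grip":46},{"linear":[0.05,-0.005,0],"rotation":[0,0,0],"grip":46}]'
python3 - <<'E'
from h import *
plan([467,-11.3,135],np.radians(15.5),-1);print(sense()["wrist_torque"])
E
```

```text
time_s: 2.88
eef_pos: [467.0, -11.5, 142.3]
ee_rot: [0.563, 0.429, 0.562, -0.428]
force: [0.7, -0.5, 0.1]
grip_width: 0.539
pos [467.  -11.5 142.3] lin [ 0.024  0.    -0.   ] rot [-0.003 -0.    -0.003] q [-0.28  0.28  1.79  0.    1.07  1.02] grip 0.539 F [ 0.7  -0.51  0.11] t 2.88
[ 0.01311976 -0.00623437  0.02485248]
```

```bash
python3 -m jog '[{"linear":[0.01,0,0],"rotation":[0,0,0],"grip":46},{"linear":[0.02,0,0],"rotation":[0,0,0],"grip":46},{"linear":[0.025,0,0],"rotation":[0,0,0],"grip":46},{"linear":[0.025,0,0],"rotation":[0,0,0],"grip":46}]'
python3 - <<'E'
from h import *
plan([467,-11.3,130],np.radians(15.5),-1);print(sense()["wrist_torque"])
E
```

```text
time_s: 3.22
eef_pos: [467.4, -11.5, 135.1]
ee_rot: [0.563, 0.429, 0.562, -0.428]
force: [-0.8, 0.1, 7.0]
grip_width: 0.538
pos [467.4 -11.5 135.1] lin [ 0.017 -0.001 -0.001] rot [-0.003  0.001 -0.005] q [-0.28  0.29  1.8   0.    1.05  1.02] grip 0.538 F [-0.82  0.1   7.  ] t 3.22
[0.01538111 0.2028395  0.02977824]
```

The force is 7 N, so about 4.6 mm down on each button. The moment shows the load is symmetric across the two. I'll go about 2.4 mm deeper and hold.

```bash
python3 -m jog '[{"linear":[0.008,0,0],"rotation":[0,0,0],"grip":46},{"linear":[0.008,0,0],"rotation":[0,0,0],"grip":46},{"linear":[0.008,0,0],"rotation":[0,0,0],"grip":46},{"linear":[0.008,0,0],"rotation":[0,0,0],"grip":46}]'
python3 - <<'E'
from h import *
plan([467,-11.3,130],np.radians(15.5),-1);print(sense()["wrist_torque"])
c=calibration("wrist");p,d=capture("wrist");cv2.imwrite("pics/w3.png",p[:,:,::-1])
p,d=capture("scene");cv2.imwrite("pics/s3.png",p[:,:,::-1])
E
```

```text
time_s: 3.55
eef_pos: [467.4, -11.6, 133.2]
ee_rot: [0.563, 0.429, 0.562, -0.428]
force: [-3.9, 0.4, 8.6]
grip_width: 0.536
pos [467.4 -11.6 133.2] lin [ 0.011 -0.001 -0.001] rot [-0.002  0.002 -0.005] q [-0.28  0.29  1.8   0.    1.04  1.02] grip 0.536 F [-3.88  0.44  8.64] t 3.55
[ 0.11271654  0.58929972 -0.03124211]
```

View pics/w3.png

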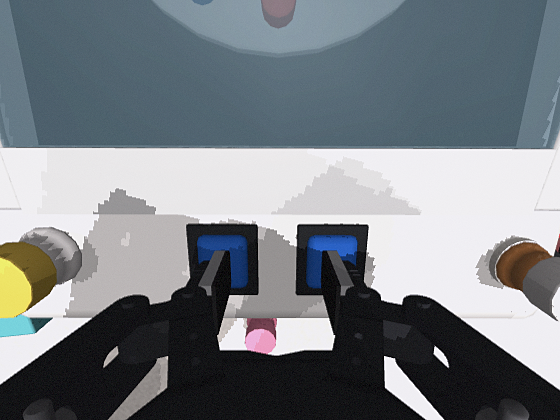

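Both buttons are down, at 8.6 N or about 6.4 mm each. The gripper is clear of the hood lip (row 148–215), and the small x force fits fingertip friction. I'll hold with a slight deepening.

```bash
python3 -m jog '[{"linear":[0.003,-0.001,0],"rotation":[0,0,0],"grip":46},{"linear":[0.003,-0.001,0],"rotation":[0,0,0],"grip":46},{"linear":[0.003,-0.001,0],"rotation":[0,0,0],"grip":46},{"linear":[0.003,-0.001,0],"rotation":[0,0,0],"grip":46},{"linear":[0.003,-0.001,0],"rotation":[0,0,0],"grip":46},{"linear":[0.003,-0.001,0],"rotation":[0,0,0],"grip":46},{"linear":[0.003,-0.001,0],"rotation":[0,0,0],"grip":46},{"linear":[0.003,-0.001,0],"rotation":[0,0,0],"grip":46},{"linear":[0.003,-0.001,0],"rotation":[0,0,0],"grip":46},{"linear":[0.003,-0.001,0],"rotation":[0,0,0],"grip":46}]'
python3 - <<'E'
from h import *
plan([467,-11.3,130],np.radians(15.5),-1);print(sense()["wrist_torque"])
c=calibration("wrist");p,d=capture("wrist");cv2.imwrite("pics/w4.png",p[:,:,::-1])
t=np.radians(15.5);o=np.array([470.2,-10.5]);A=np.array([[np.cos(t),np.sin(t)],[-np.sin(t),np.cos(t)]])
for v in range(100,230,8):
    P=w("wrist",278,v,d[v,278],c); print(v,(A@(P[:2]-o)).round(1),P[2].round(1))
E
```

```text
time_s: 4.48
eef_pos: [467.4, -11.5, 133.0]
ee_rot: [0.564, 0.429, 0.562, -0.428]
force: [-1.6, 1.6, 8.6]
grip_width: 0.537
pos [467.4 -11.5 133. ] lin [ 0.01  -0.001 -0.001] rot [-0.002  0.002 -0.007] q [-0.28  0.29  1.8   0.    1.04  1.02] grip 0.537 F [-1.64  1.59  8.57] t 4.48
[0.21202483 0.46235487 0.00348676]
100 [73.8 -0.6] 174.3
108 [71.6 -0.7] 172.5
116 [69.1 -0.7] 173.2
124 [66.7 -0.7] 171.2
132 [64.2 -0.7] 172.4
140 [61.7 -0.7] 173.1
148 [59.  -0.7] 172.4
156 [56.4 -0.7] 172.4
164 [53.8 -0.7] 172.4
172 [51.  -0.7] 172.1
180 [48.3 -0.7] 172.0
188 [45.5 -0.7] 172.0
196 [42.3 -0.7] 170.3
204 [39.4 -0.7] 170.4
212 [36.7 -0.7] 171.3
220 [20.3 -1.1] 129.0
228 [16.1 -1.1] 129.1
```

View pics/w4.png

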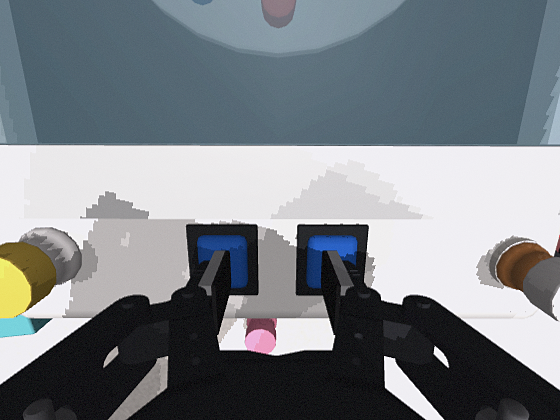

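The lip has risen from about 153 to 171 mm and is still moving, so I'll keep holding.

```bash
python3 -m jog '[{"linear":[0.003,0,0],"rotation":[0,0,0],"grip":46},{"linear":[0.003,0,0],"rotation":[0,0,0],"grip":46},{"linear":[0.003,0,0],"rotation":[0,0,0],"grip":46},{"linear":[0.003,0,0],"rotation":[0,0,0],"grip":46},{"linear":[0.003,0,0],"rotation":[0,0,0],"grip":46},{"linear":[0.003,0,0],"rotation":[0,0,0],"grip":46},{"linear":[0.003,0,0],"rotation":[0,0,0],"grip":46},{"linear":[0.003,0,0],"rotation":[0,0,0],"grip":46},{"linear":[0.003,0,0],"rotation":[0,0,0],"grip":46},{"linear":[0.003,0,0],"rotation":[0,0,0],"grip":46},{"linear":[0.003,0,0],"rotation":[0,0,0],"grip":46},{"linear":[0.003,0,0],"rotation":[0,0,0],"grip":46},{"linear":[0.003,0,0],"rotation":[0,0,0],"grip":46},{"linear":[0.003,0,0],"rotation":[0,0,0],"grip":46},{"linear":[0.003,0,0],"rotation":[0,0,0],"grip":46},{"linear":[0.003,0,0],"rotation":[0,0,0],"grip":46},{"linear":[0.003,0,0],"rotation":[0,0,0],"grip":46},{"linear":[0.003,0,0],"rotation":[0,0,0],"grip":46}]'
cat > lip.py <<'E'
from h import *
plan([467,-11.3,130],np.radians(15.5),-1);print(sense()["wrist_torque"])
c=calibration("wrist");p,d=capture("wrist");cv2.imwrite("pics/w%d.png"%(sense()["time_s"]*100),p[:,:,::-1])
t=np.radians(15.5);o=np.array([470.2,-10.5]);A=np.array([[np.cos(t),np.sin(t)],[-np.sin(t),np.cos(t)]])
for v in range(180,236,6):
    P=w("wrist",278,v,d[v,278],c); print(v,(A@(P[:2]-o)).round(1),P[2].round(1))
E
python3 lip.py
```

```text
time_s: 6.03
eef_pos: [467.4, -11.6, 132.6]
ee_rot: [0.564, 0.429, 0.561, -0.428]
force: [-4.1, 1.7, 9.0]
grip_width: 0.537
pos [467.4 -11.6 132.6] lin [ 0.009 -0.001 -0.001] rot [-0.002  0.003 -0.007] q [-0.28  0.3   1.8   0.    1.04  1.02] grip 0.537 F [-4.14  1.67  9.03] t 6.03
[ 0.07921954  0.61910326 -0.06202423]
180 [50.9 -0.5] 186.1
186 [49.1 -0.5] 186.2
192 [47.3 -0.5] 186.2
198 [45.4 -0.6] 185.9
204 [43.2 -0.6] 184.6
210 [41.4 -0.6] 184.9
216 [39.5 -0.6] 185.0
222 [37.6 -0.6] 185.2
228 [16.2 -1.1] 128.8
234 [13.  -1.1] 129.1
```

The lip reads about 185 mm, against a stop of 184 mm. I'll hold about another second to confirm it has settled.

```bash
python3 -m jog '[{"linear":[0.002,-0.001,0],"rotation":[0,0,0],"grip":46},{"linear":[0.002,-0.001,0],"rotation":[0,0,0],"grip":46},{"linear":[0.002,-0.001,0],"rotation":[0,0,0],"grip":46},{"linear":[0.002,-0.001,0],"rotation":[0,0,0],"grip":46},{"linear":[0.002,-0.001,0],"rotation":[0,0,0],"grip":46},{"linear":[0.002,-0.001,0],"rotation":[0,0,0],"grip":46},{"linear":[0.002,-0.001,0],"rotation":[0,0,0],"grip":46},{"linear":[0.002,-0.001,0],"rotation":[0,0,0],"grip":46},{"linear":[0.002,-0.001,0],"rotation":[0,0,0],"grip":46},{"linear":[0.002,-0.001,0],"rotation":[0,0,0],"grip":46},{"linear":[0.002,-0.001,0],"rotation":[0,0,0],"grip":46},{"linear":[0.002,-0.001,0],"rotation":[0,0,0],"grip":46}]'
python3 lip.py; ls pics
```

```text
time_s: 7.08
eef_pos: [467.4, -11.6, 132.7]
ee_rot: [0.564, 0.429, 0.561, -0.427]
force: [-1.6, 0.9, 9.5]
grip_width: 0.539
pos [467.4 -11.6 132.7] lin [ 0.009 -0.001 -0.001] rot [-0.002  0.004 -0.009] q [-0.28  0.29  1.8   0.    1.04  1.02] grip 0.539 F [-1.64  0.92  9.53] t 7.08
[ 0.22886141  0.4079863  -0.05396884]
180 [50.5 -0.5] 184.3
186 [48.9 -0.5] 185.9
192 [47.2 -0.5] 186.1
198 [45.2 -0.5] 185.3
204 [43.6 -0.5] 186.4
210 [41.4 -0.5] 185.2
216 [39.5 -0.5] 185.4
222 [37.6 -0.6] 185.4
228 [15.6 -1.1] 127.4
234 [13.  -1.1] 129.1
crop.png
s3.png
scene0.npy
scene0.png
scene1.png
top0.npy
top0.png
top1.png
w1.npy
w1.png
w2.npy
w2.png
w3.png
w4.png
w608.png
w713.png
```

The lip is steady at about 185 mm with both buttons still down at 9.5 N. Now I'll release straight up, drifting slightly away from the hood.

```bash
python3 -m jog '[{"linear":[-0.015,0,0],"rotation":[0,0,0],"grip":46},{"linear":[-0.04,-0.005,0],"rotation":[0,0,0],"grip":46},{"linear":[-0.1,-0.02,0],"rotation":[0,0,0],"grip":46},{"linear":[-0.2,-0.06,0],"rotation":[0,0,0],"grip":46},{"linear":[-0.3,-0.1,0],"rotation":[0,0,0],"grip":46},{"linear":[-0.4,-0.15,0],"rotation":[0,0,0],"grip":46},{"linear":[-0.4,-0.15,0],"rotation":[0,0,0],"grip":46},{"linear":[-0.4,-0.15,0],"rotation":[0,0,0],"grip":46},{"linear":[-0.4,-0.15,0],"rotation":[0,0,0],"grip":46},{"linear":[-0.4,-0.15,0],"rotation":[0,0,0],"grip":46}]'
python3 - <<'E'
from h import *
plan([467,-11.3,130],np.radians(15.5),-1)
c=calibration("wrist");p,d=capture("wrist");cv2.imwrite("pics/end.png",p[:,:,::-1])
blobs("wrist",p,d,amin=100,c=c)
t=np.radians(15.5);o=np.array([470.2,-10.5]);A=np.array([[np.cos(t),np.sin(t)],[-np.sin(t),np.cos(t)]])
for v in range(60,220,10):
    P=w("wrist",278,v,d[v,278],c); print(v,(A@(P[:2]-o)).round(1),P[2].round(1))
p,d=capture("scene");cv2.imwrite("pics/send.png",p[:,:,::-1])
E
```

```text
time_s: 7.97
eef_pos: [423.3, -23.3, 251.4]
ee_rot: [0.563, 0.429, 0.562, -0.428]
force: [-0.1, 0.0, 0.7]
grip_width: 0.541
pos [423.3 -23.3 251.4] lin [0.405 0.15  0.   ] rot [-0.002  0.001 -0.006] q [-0.33  0.07  1.74  0.    1.33  0.97] grip 0.541 F [-0.08  0.01  0.71] t 7.97
wrist [ 228  134   31   37 1114] [243.1 152. ] 248.789 [462.1  15.4 140.5]
wrist [ 295  134   32   37 1102] [310.5 152.2] 248.99658 [476.6 -37.9 140.3]
60 [59.2 -1. ] 186.3
70 [53.6 -1. ] 185.9
80 [47.7 -1. ] 186.5
90 [42. -1.] 184.9
100 [36.8 -1.1] 173.3
110 [32.2 -1.5] 129.0
120 [24.3 -1.5] 128.5
130 [16.3 -1.5] 128.6
140 [ 8.1 -1.5] 129.8
150 [-0.3 -1.5] 128.6
160 [-8.7 -1.5] 129.3
170 [-17.3  -1.6] 129.7
180 [-26.3  -1.6] 128.4
190 [-35.7  -1.6] 126.3
200 [-76.4  -2.7] -1.0
210 [-90.6  -2.7] -2.3
```

View pics/end.png

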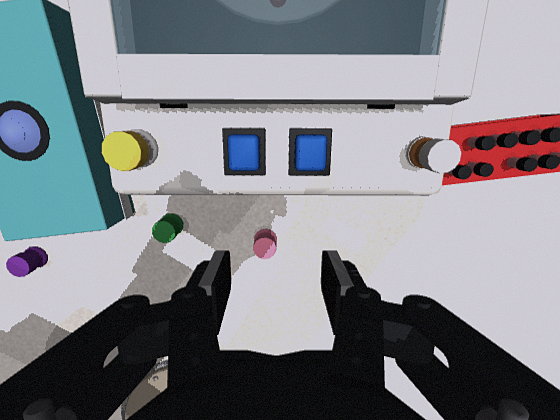

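View pics/send.png

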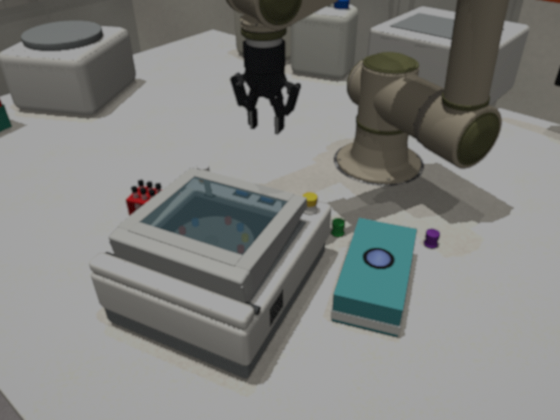

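The hood stays lifted with the lip at about 185 mm. The button tops at (243,152) and (310,152) are back at z≈140, the same as before. The pot, vial, rack and glove box all stand as they were, and the gripper is clear. I'm handing in.

```bash
python3 -c "
from rig import *
print(finish_job())"
```

```text
the job is handed in; nothing more can be done
None
```

The hood is open and the job was handed in at about 8 s of the 35 s allowed. I pressed both blue buttons together, one fingertip on each, and held them about 4 s while the hood rose on its own spring. I then let go straight up and moved clear.

Last checks:
- **Hood:** the lip measured about 185 mm before release, steady over the last second of holding. It still read about 185 mm afterwards, against its stop at 184 mm.
- **Buttons:** the load was 8.6–9.5 N on both together, which from the spring figures is about 6–7 mm down each. Afterwards both tops were back at about 140 mm, the same as at the start.
- **Other items:** the vial, pot, tube rack and glove box look upright and unmoved in the final pictures. I checked these by eye and did not measure their positions again.
- **Side force:** I saw up to 4 N sideways at the wrist while pressing, more than the 3 N allowed on the hood. I took it as fingertip friction on the buttons, because the pictures showed a clear gap to the hood. The wrist reading alone does not prove that.

No check failed. The cameras differed by 2–4 mm on where the buttons were, which did not matter here.

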